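Hang the dip probe back under the lamp head

TASK

Get the probe station ready: put the used sample puck that was left on its grey base plate into the lime basket, and (in either order) hang the steel dip probe upright in the station's fork, tip down, its orange flange resting flat on both prongs and well inside the fork, and let go. The probe lies level in a blue cradle and the lamp head leaves no room straight above the fork, so lift it by its brass bosses, lean the gripper back, loosen the pinch until the probe swings down plumb, and grip it again. Do not drop the probe, and leave the bottle, the mouse and the cuvette box where they are.

Things in the scene. Friction and masses are not known exactly. Their poses are not given: they have to be found in the camera images.
- probe_grip (a point): Centre of the dip probe's pivot hub, where to pinch it: a black drum 18 mm wide with a flat round brass boss (9 mm diameter, 4 mm proud) on each side, 26 mm over the boss faces, boss axis = the point's y. The shaft runs from it along -x. At the start the probe lies level, y level, hub centre 57 mm above the bench; hanging correctly its x points straight up.
- probe_flange (a point): Centre of the tip-side face of the probe's square orange flange, the face that rests on the fork. 38 mm from the hub centre towards the tip; flange 30 x 30 mm, 6 mm thick. Same axes as probe_grip.
- probe: Whole dip probe, origin and axes as probe_grip, 0.2 to 0.31 kg, balance point about 63 mm from the hub. Steel barrel 14 mm square to 95 mm from the hub centre, then an 8 mm rod to the tip at 150 mm. Pinched with 60 N it keeps its angle; as the pinch weakens to some 10 to 40 N (fingers opened by tenths of a mm) it turns about the bosses, tip down; near 0 N it drops.
- cradle: Fixed blue cradle, origin on the bench; base 12 mm thick, 70 mm wide, x from -85 to 65 mm. Two posts (30 mm wide, 8 mm thick, at x = 12 and -28 mm) hold the probe's barrel in slots 18 mm wide, floors 50 mm and rims 62 mm above the bench. The probe lies along x, hub free in the air at x about 60 mm, tip to -x; lift it straight up.
- fork_seat (a point): Where the probe hangs: middle of the slot at the top of the steel fork, 147 mm above the bench, z up. The fork opens to -x; the barrel enters along +x. Slot 19 mm wide, closed 10 mm beyond this point; prongs 12 mm wide, 6 mm thick, straight to 30 mm in -x, then flared to 40 mm. Hung here, the hub centre is 38 mm above this point, the tip 112 mm below.
- station: Fixed probe station, origin on the bench below fork_seat, same axes. Grey base plate 120 mm wide, 12 mm thick, x from -140 to 110 mm. A black lamp head 100 mm wide hangs over the fork: 270 to 325 mm above the bench, x from 18 to 128 mm, on a 40 mm square column at x 70 to 110 mm. It blocks an upright gripper at the fork; one leaning back 35 degrees to -x fits.
- puck_center (a point): Centre (half-way up) of the used sample puck: a yellow upright cylinder, 34 mm diameter, 30 mm tall, standing on the base plate in front of the fork, its centre 27 mm above the bench. About 40 g.
- puck: The used sample puck; origin at the centre of its underside.
- basket: Fixed lime-coloured slatted basket, 170 (x) x 130 (y) x 70 mm tall, walls 5 mm, open at the top; origin on the bench under its centre.
- bottle: Bystander: brown bottle 56 mm diameter, 120 mm tall, loose; origin at its underside.
- mouse: Bystander: black computer mouse 100 x 60 x 22 mm, loose; origin at its underside.
- cuvette_box: Bystander: clear box with blue lid, 92 x 62 x 52 mm, loose; origin at its underside.

How it is judged (in metres and radians):
At the end, for the whole second after the job is handed in: The probe hangs in the fork, its shaft within 0.14 rad of vertical with the tip down, the underside of the flange within 4 mm of the top of the prongs and no more than 16 mm short of the seat along the slot, at rest and released; the puck lies at rest inside the basket (x of probe_flange in the frame of fork_seat between -0.016 and 0.012 m and y of probe_flange in the frame of fork_seat between -0.008 and 0.008 m and z of probe_flange in the frame of fork_seat between -0.004 and 0.004 m and angle between probe_grip's own x axis and vertical below 0.14 rad and linear speed of probe below 0.02 m/s and angular speed of probe below 0.2 rad/s and x of puck_center in the frame of basket between -0.082 and 0.082 m and y of puck_center in the frame of basket between -0.062 and 0.062 m and z of puck_center in the frame of basket between 0 and 0.05 m and linear speed of puck below 0.03 m/s); the robot touches nothing.
It fails at once if the brown bottle is shifted more than 3 cm or tipped over (distance of bottle from where it was at the start of the episode above 0.03 m or angle between bottle's own z axis and vertical above 0.5 rad).
It fails at once if the computer mouse is shifted more than 3 cm or tipped over (distance of mouse from where it was at the start of the episode above 0.03 m or angle between mouse's own z axis and vertical above 0.5 rad).
It fails at once if the box of cuvettes is shifted more than 3 cm or tipped over (distance of cuvette_box from where it was at the start of the episode above 0.03 m or angle between cuvette_box's own z axis and vertical above 0.5 rad).
It fails at once if the probe is dropped (its hub centre comes below 40 mm above the bench) (height (world z) of probe_grip below 0.04 m).
It also fails if it takes over 72 s, if anything falls off the work surface, if the arm or the gripper's body presses on something with over 40 N, if the wrist force passes 120 N, or if a joint passes its speed limit or range.

ROBOT

A 6-joint arm with a two-finger parallel gripper is mounted at the origin on the work surface. World frame = base frame: x ahead of the robot, y to its left, z up, the work surface at z = 0. Lengths are in mm, angles in rad, forces in N, time in s.
With the tool pointing down it reaches from about 300 to 775 mm from the base axis. Payload 14.6 kg.
Tool frame: the origin (TCP) lies at the very end of the fingers, on their centre line; the grasp point (between the pads) lies 19 mm behind it; z points along the fingers, y is the line along which they close (so a half turn about z gives the same grasp; the last joint's range is limited). The gripper opens to 94 mm and grips with 3 to 60 N. Pads are 16 mm wide; open, the fingers measure 119 mm over their backs; the gripper's body (75 mm by 177 mm) begins 78 mm behind the grasp point.
Start: joints at [-1.178, 0.3, 1.521, -0, 1.321, -0.067], TCP at [244.065, -492.871, 205.446] pointing down, gripper open.
Joint ranges: [-3.03, 3.03], [-0.79, 2.21], [0.23, 2.52], [-1.04, 4.18], [0, 3.07], [-2.55, 2.55]. Speed limits (rad/s): [2.22, 2.22, 2.57, 3.14, 3.14, 3.14].

INTERFACE

Orientations are given as [roll, pitch, yaw] about the fixed x, y, z axes, in that order (R = Rz(yaw) Ry(pitch) Rx(roll)).
In Python, from cell import manip, camera, get_calibration gives the robot as it stands.
- The arm moves only by the tool arm_command, never from a script. Its argument "targets" is a list of rows, each an object of numbers: "hand": the opening, from -1 (shut) to 1 (fully open), so that 0 is half open; "x", "y", "z": the shift along the tool's x, y, z in m; "yaw": the turn about the tool's z in rad. In form: [{"hand": .., "x": .., "y": .., "z": .., "yaw": ..}, ...]. A call has 1 to 10 rows; each row shifts and turns the commanded pose from where the row before left it, along the tool's axes as they then stand; what a row does not reach is not made up. A row lasts 1/10 s, in which the tool goes at most 50 mm and 8.59 degrees, less where a joint would pass 70% of its speed; a pose out of reach is approached as far as the arm can. A call is refused whole if a number of a shift passes 0.05 or a number of a turn 0.15, either way. A call with a gripper value outside its range is refused whole. The fingers move at their own pace and stop on an object; "newtons" is the grip in N (left out, the last holds). Time passes only in rows, so rows that do not move let the fingers close. It gives the time, the measured TCP pose, the force, the opening and the grip force at its end, in the units of the state.
- manip.read_state(): the state, without advancing time (a new reading comes with each control period).
- camera(name): name is "scene" or "top" or "wrist"; returns the picture (480x640x3 uint8, red, green, blue); there is no depth.
- get_calibration(name): a dict with "K" (3x3 intrinsics, pixels), "dist_coeffs" ([k1, k2, p1, p2, k3] as OpenCV has them; the pictures are not rectified), "cam_to_world" (4x4, takes a point from camera to world coordinates). Camera axes: x right, y up, looking along -z (the intrinsics and any distortion apply to the point x, -y, -z); pixel columns grow to the right and rows downward; lengths in mm; the calibration is good to about 2 mm. A picture is of the moment at which its call begins: read the wrist's pose just before it. get_calibration takes no time and is no camera call; for the wrist camera it gives the pose at the moment of the call.
- manip.sign_off(): hands the job in; it is judged then, once.
The state is a dict: "clock": time; "joints": joint angles; "qd": joint speeds; "effort": joint torques, N m; "eef_pos": TCP position; "eef_rot": TCP orientation; "wrist_force": force on the tool from outside, world axes, zero at the start; "moment": the same for the moment, N m; "finger_gap": finger opening in mm; "finger_force": force on a finger pad.
Only numpy, scipy, OpenCV 4.12 (cv2) and the standard library are available. Lean on these libraries where they do the work, as an engineer would, in place of code of your own. Each camera call takes 0.05 s, during which the arm holds its last target. There are 200 camera calls.

## Working session

There is one attempt and no reset: what is moved stays moved. The work goes in short steps, Python scripts to look and compute and a tool call to move; the robot and the scene stay as the last step left them, time stands still between calls to the robot, and variables do not carry over. Pictures are saved under pics/ and viewed, at most 10 in all, crops included, and the job is handed in when it is done.

Besides the shell and the picture viewer there is one more tool, called as name(argument=value, ...), one argument or row to a line, values as JSON. arm_command: Moves the arm, as the interface text tells. Its arguments: {"type":"object","properties":{"targets":{"type":"array"},"newtons":{"type":"number"}},"required":["targets"]}

```bash
mkdir -p pics; ls
python3 - <<'E'
from cell import manip,camera,get_calibration
import cv2,numpy as np
print(manip.read_state())
for n in ("scene","top"):
    c=get_calibration(n);print(n,np.round(c["K"],1).tolist(),c["dist_coeffs"],np.round(c["cam_to_world"],3).tolist())
    cv2.imwrite(f"pics/{n}0.png",camera(n)[:,:,::-1])
E
```

```text
pics
{'clock': 0.0, 'joints': array([-1.17762756e+00,  3.00470581e-01,  1.52156748e+00,  3.86919147e-05,
        1.32070294e+00, -6.66081098e-02]), 'qd': array([ 0.00057483,  0.00079482,  0.0001571 ,  0.00117918, -0.00135082,
        0.00057167]), 'effort': array([ 2.79213069e-03, -5.31800258e+01, -3.52733982e+01,  7.09813088e-02,
        2.44384323e-02, -8.89295166e-05]), 'eef_pos': array([ 243.96508145, -492.6436727 ,  204.8923704 ]), 'eef_rot': array([-3.14044935e+00, -1.13826470e-04,  4.59767213e-01]), 'wrist_force': array([ 0.11667234, -0.12712672, -0.85175991]), 'moment': array([ 0.00018127,  0.00159734, -0.02907245]), 'finger_force': 0.0, 'finger_gap': 93.99300308946786}
scene [[527.5, 0.0, 314.0], [0.0, 527.5, 247.1], [0.0, 0.0, 1.0]] [-0.15406855  0.          0.          0.          0.        ] [[-0.936, -0.299, 0.187, 879.945], [0.353, -0.779, 0.519, 760.561], [-0.01, 0.552, 0.834, 1358.691], [0.0, 0.0, 0.0, 1.0]]
top [[440.9, 0.0, 324.0], [0.0, 440.9, 246.0], [0.0, 0.0, 1.0]] [-0.05895366  0.          0.          0.          0.        ] [[0.005, 0.991, -0.132, 467.222], [-1.0, 0.009, 0.024, 12.432], [0.025, 0.132, 0.991, 1089.428], [0.0, 0.0, 0.0, 1.0]]
```

View pics/top0.png

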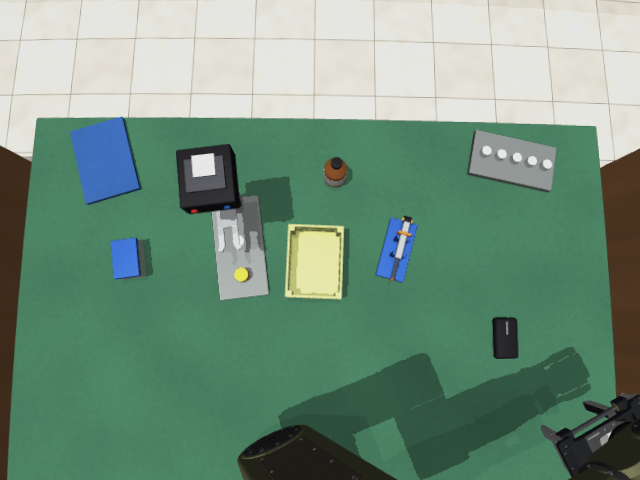

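View pics/scene0.png

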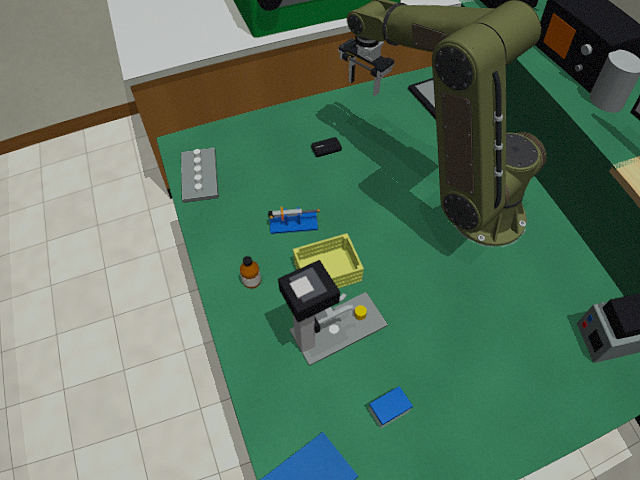

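Top view: puck at (241,274), basket at (315,262), and the cradle with its probe from the hub at (406,218) to the tip at (392,282). The fork is at about (232,235), with the lamp above it at (208,180). The scene view agrees. Next I'll get coarse positions and check whether the interface accepts a lean.

```bash
cat > h.py <<'E'
from cell import manip,camera,get_calibration
import cv2,numpy as np
def ray(c,uv):
    p=cv2.undistortPoints(np.array([[uv]],float),np.array(c["K"]),np.array(c["dist_coeffs"]))[0,0]
    T=np.array(c["cam_to_world"]); d=T[:3,:3]@[p[0],-p[1],-1]; return T[:3,3],d/np.linalg.norm(d)
def plane(c,uv,z):
    o,d=ray(c,uv); return o+d*(z-o[2])/d[2]
def mask(im,lo,hi,roi=None):
    m=cv2.inRange(cv2.cvtColor(im,cv2.COLOR_RGB2HSV),lo,hi)
    if roi: x0,y0,x1,y1=roi; k=np.zeros_like(m);k[y0:y1,x0:x1]=1;m*=k
    return m
def blobs(m,amin=8):
    n,l,s,c=cv2.connectedComponentsWithStats(m); return [(int(s[i,4]),c[i].round(1),s[i,:4].tolist()) for i in range(1,n) if s[i,4]>=amin]
E
python3 - <<'E'
from h import *
c=get_calibration("top"); im=cv2.imread("pics/top0.png")[:,:,::-1].copy()
r=lambda a,z:[(n,plane(c,u,z)[:2].round(0)) for n,u,_ in a]
print("puck",r(blobs(mask(im,(24,180,120),(34,255,255),(200,240,280,300))),42))
print("basket",r(blobs(mask(im,(20,40,120),(35,170,255),(275,210,355,310)),200),60))
print("orange",r(blobs(mask(im,(5,120,120),(18,255,255),(380,205,430,300)),3),65))
m=mask(im,(105,150,80),(125,255,255),(370,205,430,300));q=cv2.boxPoints(cv2.minAreaRect(cv2.findNonZero(m)))
print("cradle",[plane(c,u,12)[:2].round() for u in q])
m=mask(im,(0,0,90),(180,40,200),(205,190,275,305));q=cv2.boxPoints(cv2.minAreaRect(cv2.findNonZero(m)))
print("plate",[plane(c,u,12)[:2].round() for u in q])
for n,u in dict(lampFL=(181,213),lampFR=(239,208),prongL=(222,245),prongR=(240,245)).items(): print(n,plane(c,u,147 if n[0]=='p' else 325).round())
for n,u in dict(bottle=(335,172),mouse=(505,338),cuv=(125,258)).items(): print(n,plane(c,u,30).round())
w=get_calibration("wrist");s=manip.read_state();print(np.round(w["K"],0).tolist(),w["dist_coeffs"],np.round(w["cam_to_world"],3).tolist(),s["eef_pos"],s["eef_rot"])
E
```

```text
puck []
basket [(3871, array([565.,   9.]))]
orange [(30, array([ 636., -201.])), (7, array([ 527., -171.]))]
cradle [array([ 540., -140.]), array([ 685., -178.]), array([ 669., -246.]), array([ 523., -207.])]
plate [array([724., 274.]), array([739., 153.]), array([490., 120.]), array([477., 238.])]
lampFL [625. 247. 325.]
lampFR [635. 145. 325.]
prongL [593. 209. 147.]
prongR [593. 171. 147.]
bottle [794. -39.  30.]
mouse [ 388. -451.   30.]
cuv [575. 468.  30.]
[[345.0, 0.0, 316.0], [0.0, 345.0, 240.0], [0.0, 0.0, 1.0]] [0.00452973 0.         0.         0.         0.        ] [[0.445, 0.871, 0.211, 304.457], [-0.896, 0.432, 0.104, -461.885], [-0.001, -0.235, 0.972, 385.597], [0.0, 0.0, 0.0, 1.0]] [ 243.967711   -492.66052939  204.93269822] [-3.14053259e+00 -7.60930525e-05  4.59789607e-01]
```

arm_command(
  targets=[
    {"pitch": 0.05, "hand": 1},
  ],
)

```text
schema error: expected keys hand, x, y, z, yaw
```

The interface has no pitch or roll key, so the gripper can't be leaned. The body is only 75 mm deep along tool x. I can therefore hang the probe upright at about x = -20 mm on the prongs, release it, and push it in at flange level with closed fingers, since the body stays short of the lamp. Next I'll locate the puck.

Run:
```python
from h import *
c=get_calibration("top"); im=cv2.imread("pics/top0.png")[:,:,::-1].copy()
print(cv2.cvtColor(im[274:275,241:242],cv2.COLOR_RGB2HSV))
for n,u,b in blobs(mask(im,(20,150,100),(34,255,255),(200,240,280,300))): print(n,u,b,plane(c,u,40).round())
m=mask(im,(20,40,120),(35,170,255),(275,210,355,310));q=cv2.boxPoints(cv2.minAreaRect(cv2.findNonZero(m)));print([plane(c,u,70)[:2].round() for u in q])
```

```text
[[[ 30 156 231]]]
144 [241.3 274.3] [235, 268, 14, 14] [537. 183.  40.]
[array([485.,  76.]), array([654.,  73.]), array([650., -58.]), array([481., -52.])]
```

arm_command(
  targets=[
    {"x": 0.04, "y": -0.03, "z": -0.01, "yaw": -0.14, "hand": 1},
    {"x": 0.03, "y": -0.04, "z": -0.01, "yaw": -0.14, "hand": 1},
  ],
)

```text
clock: 0.3
eef_pos: [268.9, -399.1, 224.2]
eef_rot: [-3.14, -0.001, 0.744]
wrist_force: [-0.1, 0.2, 1.4]
finger_gap: 94.3
finger_force: 0.0
```

arm_command(
  targets=[
    {"x": 0.041, "y": -0.018, "z": -0.005, "hand": 1},
    {"x": 0.041, "y": -0.018, "z": -0.005, "hand": 1},
    {"x": 0.041, "y": -0.018, "z": -0.005, "hand": 1},
    {"x": 0.041, "y": -0.018, "z": -0.005, "hand": 1},
    {"x": 0.041, "y": -0.018, "z": -0.005, "hand": 1},
    {"x": 0.041, "y": -0.018, "z": -0.005, "hand": 1},
    {"x": 0.041, "y": -0.018, "hand": 1},
    {"x": 0.041, "y": -0.018, "hand": 1},
    {"x": 0.041, "y": -0.018, "hand": 1},
    {"x": 0.041, "y": -0.018, "hand": 1},
  ],
)

```text
schema error: expected keys hand, x, y, z, yaw
```

arm_command(
  targets=[
    {"x": 0.041, "y": -0.018, "hand": 1},
    {"x": 0.041, "y": -0.018, "hand": 1},
    {"x": 0.041, "y": -0.018, "hand": 1},
    {"yaw": -0.14, "hand": 1},
    {"yaw": -0.14, "hand": 1},
    {"yaw": -0.14, "hand": 1},
    {"yaw": -0.14, "hand": 1},
    {"yaw": -0.14, "hand": 1},
    {"yaw": -0.14, "hand": 1},
    {"yaw": -0.14, "hand": 1},
  ],
)

```text
schema error: expected keys hand, x, y, z, yaw
```

arm_command(
  targets=[
    {"yaw": -0.14, "hand": 1},
    {"yaw": -0.14, "hand": 1},
    {"yaw": -0.14, "hand": 1},
    {"yaw": -0.14, "hand": 1},
    {"yaw": -0.14, "hand": 1},
    {"yaw": -0.14, "hand": 1},
    {"yaw": -0.14, "hand": 1},
    {"yaw": -0.14, "hand": 1},
    {"yaw": -0.14, "hand": 1},
    {"yaw": -0.14, "hand": 1},
  ],
)

```text
schema error: expected keys hand, x, y, z, yaw
```

arm_command(
  targets=[
    {"yaw": -0.14, "hand": 1},
    {"hand": 1},
    {"hand": 1},
  ],
)

```text
schema error: expected keys hand, x, y, z, yaw
```

```bash
cat > w.py <<'E'
import sys,pickle
from h import *
n=sys.argv[1]; s=manip.read_state(); c=get_calibration("wrist"); im=camera("wrist")
cv2.imwrite(f"pics/{n}.png",im[:,:,::-1]); pickle.dump((s,c),open(f"{n}.pkl","wb"))
print(s["clock"],s["eef_pos"].round(1),s["eef_rot"].round(3),s["joints"].round(2),np.array(c["cam_to_world"])[:3,3].round())
E
python3 w.py w1
```

```text
0.3 [ 268.9 -399.1  224.2] [-3.14e+00 -1.00e-03  7.44e-01] [-1.05  0.13  1.68  0.    1.33 -0.23] [ 319. -353.  405.]
```

View pics/w1.png

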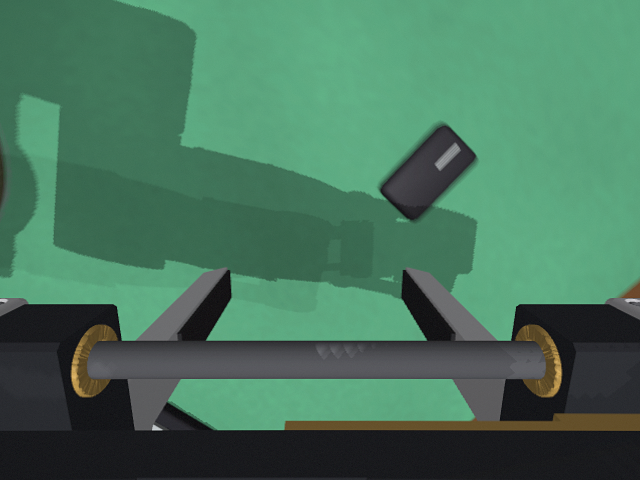

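The arm did not move because every row needs all the keys. The wrist picture shows the mouse at (430,170) and the fingertips at (230,270) and (405,270), so the camera looks ahead along tool +x.

arm_command(
  targets=[
    {"x": 0.043, "y": -0.02, "z": -0.005, "yaw": 0, "hand": 1},
    {"x": 0.043, "y": -0.02, "z": -0.005, "yaw": 0, "hand": 1},
    {"x": 0.043, "y": -0.02, "z": -0.005, "yaw": 0, "hand": 1},
    {"x": 0.043, "y": -0.02, "z": -0.005, "yaw": 0, "hand": 1},
    {"x": 0.043, "y": -0.02, "z": -0.005, "yaw": 0, "hand": 1},
    {"x": 0.043, "y": -0.02, "z": -0.005, "yaw": 0, "hand": 1},
    {"x": 0.043, "y": -0.02, "z": 0, "yaw": 0, "hand": 1},
    {"x": 0.043, "y": -0.02, "z": 0, "yaw": 0, "hand": 1},
    {"x": 0.043, "y": -0.02, "z": 0, "yaw": 0, "hand": 1},
    {"x": 0.043, "y": -0.02, "z": 0, "yaw": 0, "hand": 1},
  ],
)

```text
clock: 1.35
eef_pos: [451.3, 39.5, 255.1]
eef_rot: [3.141, -0.0, 0.74]
wrist_force: [0.7, -1.1, 0.5]
finger_gap: 94.0
finger_force: 0.0
```

arm_command(
  targets=[
    {"x": 0.043, "y": -0.02, "z": 0, "yaw": 0, "hand": 1},
    {"x": 0.043, "y": -0.02, "z": 0, "yaw": 0, "hand": 1},
    {"x": 0.043, "y": -0.02, "z": 0, "yaw": 0, "hand": 1},
    {"x": 0, "y": 0, "z": 0, "yaw": 0.15, "hand": 1},
    {"x": 0, "y": 0, "z": 0, "yaw": 0.15, "hand": 1},
    {"x": 0, "y": 0, "z": 0, "yaw": 0.15, "hand": 1},
    {"x": 0, "y": 0, "z": 0, "yaw": 0.15, "hand": 1},
    {"x": 0, "y": 0, "z": 0, "yaw": 0, "hand": 1},
    {"x": 0, "y": 0, "z": 0, "yaw": 0, "hand": 1},
  ],
)

```text
clock: 2.25
eef_pos: [505.9, 168.7, 254.9]
eef_rot: [-3.142, 0.0, 0.144]
wrist_force: [0.4, 1.0, 0.1]
finger_gap: 93.8
finger_force: 0.0
```

```bash
python3 w.py w2
```

```text
2.25 [505.9 168.7 254.9] [-3.142  0.     0.144] [0.25 0.23 1.5  0.   1.42 1.68] [573. 179. 436.]
```

View pics/w2.png

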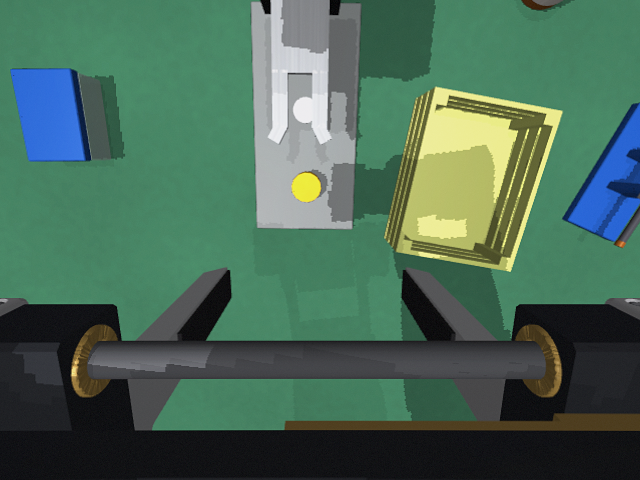

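The wrist picture shows the puck at (306,187), the slot's closed end at (300,72), prong tips at row 142 and the plate's front edge at row 228. The basket is at right.

Run:
```python
from h import *; import pickle
s,c=pickle.load(open("w2.pkl","rb")); im=cv2.imread("pics/w2.png")[:,:,::-1].copy()
b=max(blobs(mask(im,(22,150,90),(34,255,255),(270,160,345,215))),key=lambda b:b[0]);print(b,"puck",plane(c,b[1],42).round(1), plane(c,b[1],36).round(1))
g=cv2.cvtColor(im,cv2.COLOR_RGB2GRAY)
m=mask(im,(0,0,90),(180,40,255),(245,150,365,240))
for r in (78,84,90,96,102,108,114,120): print(r,"".join("%4d"%v for v in g[r,262:340:2]))
print("col300",g[60:90,300]); print("tips",g[130:150,276],g[130:150,322])
for n,u in dict(pfl=(257,228),pfr=(352,228)).items(): print(n,plane(c,u,12).round(1))
print([plane(c,u,70).round() for u in ((436,87),(562,111),(510,270),(397,250))])
```

```text
(681, array([306.1, 186.5]), [292, 172, 29, 30]) puck [538.7 185.5  42. ] [538.2 185.6  36. ]
78  172 172 165 157 156 207 214 215 208 218 215 212 218 124 159 157 158 157 158 158 158 159 157 158 157 198 214 212 209 214 213 211 213 129 100 102  99 100 100
84  172 173 158 158 157 210 216 216 209 219 215 214 219 138 157 159 158 158 158 160 159 159 157 160 158 198 214 214 209 215 213 212 215 112 101 102 101  99 101
90  172 173 172 159 155 204 218 217 210 218 216 215 219 139 158 160 159 161 159 159 159 159 160 158 156 198 215 214 207 215 214 212 215 111 101  98  97 100  99
96  174 174 166 161 158 222 233 233 229 233 232 230 235 140 159 160 159 158 159 158 163 172 178 160 156 217 231 231 226 231 230 230 233 107  97 160 157 158 156
102  174 175 159 160 158 222 233 233 229 233 232 231 235 142 161 158 163 237 238 238 237 237 238 237 237 234 231 231 226 232 230 229 234  93 126 150 158 158 159
108  175 175 167 161 162 216 233 234 229 233 233 232 236 138 161 170 241 238 237 238 237 237 238 238 238 235 230 232 226 232 231 230 232  93  99 161 158 156 159
114  174 177 168 162 162 215 235 235 230 234 233 233 238 128 162 158 226 238 237 238 238 237 238 238 237 236 232 233 227 231 230 230 225  95 133 158 158 158 157
120  176 176 175 161 161 211 235 236 230 234 233 234 237 131 161 162 162 157 221 239 239 238 237 238 235 234 231 232 227 231 232 229 223  95  99 162 159 157 158
col300 [209 211 209 209 211 210 211 212 211 212 212 216 188  78 104 162 157 159
 158 157 159 160 159 159 160 159 158 159 160 160]
tips [232 231 231 232 233 236 237 237 236 236 236 236 223 172 176 176 178 177
 178 177] [232 234 233 232 229 228 228 227 228 231 233 233 234 212 135 159 160 160
 160 160]
pfl [476.3 239.6  12. ]
pfr [493.4 122.   12. ]
[array([655.,  72.,  70.]), array([652., -57.,  70.]), array([483., -52.,  70.]), array([487.,  77.,  70.])]
```

arm_command(
  targets=[
    {"x": 0.033, "y": -0.012, "z": 0.02, "yaw": 0, "hand": 1},
    {"x": 0, "y": 0, "z": 0.045, "yaw": 0, "hand": 0.6},
    {"x": 0, "y": 0, "z": 0.045, "yaw": 0, "hand": 0.6},
    {"x": 0, "y": 0, "z": 0.04, "yaw": 0, "hand": 0.6},
    {"x": 0, "y": 0, "z": 0.04, "yaw": 0, "hand": 0.6},
    {"x": 0, "y": 0, "z": 0.035, "yaw": 0, "hand": 0.6},
    {"x": 0, "y": 0, "z": 0.01, "yaw": 0, "hand": 0.6},
    {"x": 0, "y": 0, "z": 0, "yaw": 0, "hand": 0.6},
    {"x": 0, "y": 0, "z": 0, "yaw": 0, "hand": 0.6},
  ],
)

```text
clock: 3.2
eef_pos: [537.9, 185.5, 21.8]
eef_rot: [-3.141, -0.002, 0.141]
wrist_force: [0.1, 0.3, 0.1]
finger_gap: 75.1
finger_force: 0.0
```

arm_command(
  targets=[
    {"x": 0, "y": 0, "z": 0, "yaw": 0, "hand": -1},
    {"x": 0, "y": 0, "z": 0, "yaw": 0, "hand": -1},
    {"x": 0, "y": 0, "z": 0, "yaw": 0, "hand": -1},
    {"x": 0, "y": 0, "z": 0, "yaw": 0, "hand": -1},
    {"x": 0, "y": 0, "z": 0, "yaw": 0, "hand": -1},
    {"x": 0, "y": 0, "z": 0, "yaw": 0, "hand": -1},
  ],
  newtons=20,
)

```text
clock: 3.8
eef_pos: [536.9, 185.2, 20.1]
eef_rot: [-3.142, -0.0, 0.14]
wrist_force: [0.3, -0.0, 1.2]
finger_gap: 33.2
finger_force: 20.0
```

Run:
```python
from h import *; import pickle
s,c=pickle.load(open("w2.pkl","rb"))
y=.144;ux=np.array([np.cos(y),np.sin(y),0])
e=plane(c,(299.4,72.5),147);print("seat",(e-10*ux).round(1)); t=plane(c,(299.4,143),147);print("tip x",((t-e)@ux+10).round(1))
s=manip.read_state();print(s["clock"],s["eef_pos"],s["wrist_force"],s["finger_gap"],s["finger_force"])
```

```text
seat [623.1 199.5 147. ]
tip x -42.1
3.8 [536.92174351 185.24570296  20.12936985] [ 0.33860277 -0.01885745  1.17099627] 33.2356316416282 20.000295639038086
```

arm_command(
  targets=[
    {"x": 0, "y": 0, "z": -0.04, "yaw": 0, "hand": -1},
    {"x": 0, "y": 0, "z": -0.045, "yaw": 0, "hand": -1},
    {"x": 0, "y": 0.044, "z": 0, "yaw": 0, "hand": -1},
    {"x": 0, "y": 0.045, "z": 0, "yaw": 0, "hand": -1},
    {"x": 0, "y": 0.045, "z": 0, "yaw": 0, "hand": -1},
    {"x": 0.006, "y": 0.044, "z": 0, "yaw": 0, "hand": -1},
    {"x": 0, "y": 0, "z": 0, "yaw": 0, "hand": -1},
    {"x": 0, "y": 0, "z": 0.035, "yaw": 0, "hand": -1},
    {"x": 0, "y": 0, "z": 0.04, "yaw": 0, "hand": -1},
    {"x": 0, "y": 0, "z": 0, "yaw": 0, "hand": -1},
  ],
)

```text
clock: 4.8
eef_pos: [564.7, 10.3, 25.6]
eef_rot: [-3.14, 0.008, 0.14]
wrist_force: [0.2, -0.0, -0.2]
finger_gap: 33.6
finger_force: 20.0
```

arm_command(
  targets=[
    {"x": 0, "y": 0, "z": 0, "yaw": 0, "hand": 0},
    {"x": 0, "y": 0, "z": 0, "yaw": 0, "hand": 0},
    {"x": 0, "y": 0, "z": 0, "yaw": 0, "hand": 0},
    {"x": 0, "y": 0, "z": 0, "yaw": 0, "hand": 0},
    {"x": 0, "y": 0, "z": -0.045, "yaw": 0, "hand": 0},
    {"x": 0, "y": 0, "z": -0.045, "yaw": 0, "hand": 0},
    {"x": 0, "y": 0, "z": -0.045, "yaw": 0, "hand": 0},
    {"x": 0, "y": 0, "z": -0.045, "yaw": 0, "hand": 0},
    {"x": 0, "y": 0, "z": -0.045, "yaw": 0, "hand": 0},
  ],
)

```text
clock: 5.7
eef_pos: [567.3, 9.9, 257.8]
eef_rot: [3.141, -0.001, 0.14]
wrist_force: [-0.0, -0.4, -0.1]
finger_gap: 47.3
finger_force: 0.0
```

arm_command(
  targets=[
    {"x": 0.003, "y": 0.042, "z": 0.015, "yaw": 0, "hand": 0},
    {"x": 0.003, "y": 0.042, "z": 0.015, "yaw": 0, "hand": 0},
    {"x": 0.003, "y": 0.042, "z": 0.015, "yaw": 0, "hand": 0},
    {"x": 0.003, "y": 0.042, "z": 0.015, "yaw": 0, "hand": 0},
    {"x": 0.002, "y": 0.042, "z": 0.015, "yaw": 0, "hand": 0},
    {"x": 0, "y": 0, "z": 0, "yaw": 0.13, "hand": 0},
    {"x": 0, "y": 0, "z": 0, "yaw": 0.13, "hand": 0},
    {"x": 0, "y": 0, "z": 0, "yaw": 0.14, "hand": 0},
    {"x": 0, "y": 0, "z": 0, "yaw": 0, "hand": 0},
    {"x": 0, "y": 0, "z": 0, "yaw": 0, "hand": 0},
  ],
)

```text
clock: 6.7
eef_pos: [610.8, -196.2, 180.5]
eef_rot: [3.142, -0.0, -0.256]
wrist_force: [-0.5, -0.6, -0.2]
finger_gap: 47.2
finger_force: 0.0
```

```bash
python3 w.py w3
```

```text
6.7 [ 610.8 -196.2  180.5] [ 3.142 -0.    -0.256] [-0.37  0.52  1.27 -0.    1.35  1.46] [ 676. -212.  361.]
```

View pics/w3.png

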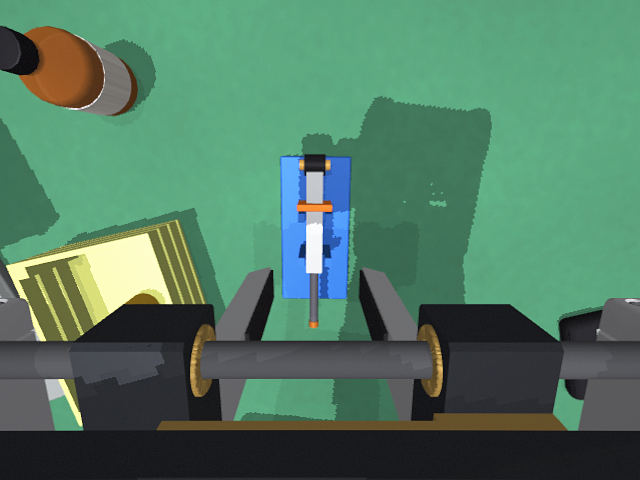

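The probe lies centred in the view, with brass bosses at (302,165) and (329,165), the flange at (315,208) and the tip at (314,325). The puck is visible in the basket.

Run:
```python
from h import *; import pickle
s,c=pickle.load(open("w3.pkl","rb")); im=cv2.imread("pics/w3.png")[:,:,::-1].copy()
B=blobs(mask(im,(10,90,60),(28,255,255),(285,150,345,180)),4);print(B)
P=[plane(c,b[1],58.5) for b in B];print(np.round(P,1))
print(blobs(mask(im,(5,150,60),(20,255,255),(285,190,345,335)),4))
for n,u in dict(hub=(315.7,164.5),tip=(314.3,324)).items(): print(n,plane(c,u,58).round(1))
R=cv2.Rodrigues(np.array([0,0,s["eef_rot"][2]]))[0]; h=plane(c,(315.7,164.5),58.5)
d=h-s["eef_pos"]; print("tool dx,dy",R[:,0]@d,-R[:,1]@d)
```

```text
[(50, array([302. , 164.5]), [300, 160, 5, 10]), (50, array([327. , 164.5]), [325, 160, 5, 10])]
[[ 673.  -199.4   58.5]
 [ 667.6 -220.1   58.5]]
[(300, array([314.1, 206.5]), [297, 201, 35, 11]), (51, array([313.1, 324.1]), [309, 321, 9, 7])]
hub [ 670.  -210.7   58. ]
tip [ 525.8 -171.7   58. ]
tool dx,dy 60.96595601878461 -0.9080544330532145
```

arm_command(
  targets=[
    {"x": 0.031, "y": -0.001, "z": 0, "yaw": 0, "hand": 0},
    {"x": 0.03, "y": -0.001, "z": 0.02, "yaw": 0, "hand": 0},
    {"x": 0, "y": 0, "z": 0.04, "yaw": 0, "hand": 0},
    {"x": 0, "y": 0, "z": 0.04, "yaw": 0, "hand": 0},
    {"x": 0, "y": 0, "z": 0.03, "yaw": 0, "hand": 0},
    {"x": 0, "y": 0, "z": 0.012, "yaw": 0, "hand": 0},
    {"x": 0, "y": 0, "z": 0, "yaw": 0, "hand": 0},
    {"x": 0, "y": 0, "z": 0, "yaw": 0, "hand": 0},
    {"x": 0, "y": 0, "z": 0, "yaw": 0, "hand": 0},
  ],
)

```text
clock: 7.65
eef_pos: [671.2, -210.3, 40.4]
eef_rot: [3.141, -0.003, -0.26]
wrist_force: [0.3, 0.9, -0.0]
finger_gap: 46.9
finger_force: 0.0
```

```bash
python3 w.py w4
python3 - <<'E'
from h import *
im=cv2.imread("pics/w4.png")[:,:,::-1].copy(); print(blobs(mask(im,(10,90,60),(28,255,255),(240,180,400,335)),10))
E
```

```text
7.65 [ 671.2 -210.3   40.4] [ 3.141e+00 -3.000e-03 -2.600e-01] [-0.36  0.79  1.16 -0.    1.18  1.47] [ 736. -226.  221.]
[(134, array([294.6, 296.1]), [291, 288, 8, 17]), (142, array([338.5, 296.6]), [335, 288, 8, 18])]
```

View pics/w4.png

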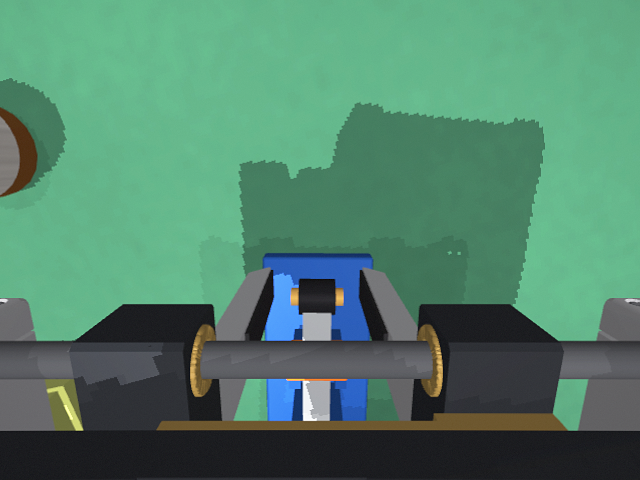

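The hub sits centred between the fingers, with the bosses at (295,296) and (339,296). I'll close on it and lift.

arm_command(
  targets=[
    {"x": 0, "y": 0, "z": 0, "yaw": 0, "hand": -1},
    {"x": 0, "y": 0, "z": 0, "yaw": 0, "hand": -1},
    {"x": 0, "y": 0, "z": 0, "yaw": 0, "hand": -1},
    {"x": 0, "y": 0, "z": 0, "yaw": 0, "hand": -1},
    {"x": 0, "y": 0, "z": 0, "yaw": 0, "hand": -1},
    {"x": 0, "y": 0, "z": 0, "yaw": 0, "hand": -1},
  ],
  newtons=60,
)

```text
clock: 8.3
eef_pos: [670.3, -210.0, 38.2]
eef_rot: [3.142, -0.0, -0.26]
wrist_force: [0.6, 0.4, 0.7]
finger_gap: 24.4
finger_force: 60.0
```

arm_command(
  targets=[
    {"x": 0, "y": 0, "z": -0.01, "yaw": 0, "hand": -1},
    {"x": 0, "y": 0, "z": -0.01, "yaw": 0, "hand": -1},
    {"x": 0, "y": 0, "z": -0.02, "yaw": 0, "hand": -1},
    {"x": 0, "y": 0, "z": -0.03, "yaw": 0, "hand": -1},
    {"x": 0, "y": 0, "z": -0.03, "yaw": 0, "hand": -1},
    {"x": 0, "y": 0, "z": -0.03, "yaw": 0, "hand": -1},
    {"x": 0, "y": 0, "z": -0.03, "yaw": 0, "hand": -1},
    {"x": 0, "y": 0, "z": -0.02, "yaw": 0, "hand": -1},
    {"x": 0, "y": 0, "z": 0, "yaw": 0, "hand": -1},
  ],
)

```text
clock: 9.2
eef_pos: [671.0, -210.2, 222.2]
eef_rot: [3.141, -0.006, -0.26]
wrist_force: [1.1, -0.3, -3.0]
finger_gap: 24.3
finger_force: 60.0
```

arm_command(
  targets=[
    {"x": 0, "y": 0, "z": -0.04, "yaw": 0, "hand": -1},
    {"x": 0, "y": 0, "z": 0, "yaw": 0, "hand": -1},
    {"x": 0, "y": 0, "z": 0, "yaw": 0, "hand": -1},
    {"x": 0, "y": 0, "z": 0, "yaw": 0, "hand": -1},
  ],
  newtons=60,
)

```text
clock: 9.6
eef_pos: [669.8, -209.8, 255.9]
eef_rot: [-3.141, 0.003, -0.26]
wrist_force: [-0.7, -0.6, -3.4]
finger_gap: 24.6
finger_force: 60.0
```

```bash
cat > m.py <<'E'
from h import *
s=manip.read_state(); y=s["eef_rot"][2]
print(s["clock"],s["eef_pos"].round(1),s["wrist_force"].round(2),"lat moment",round(-s["moment"][0]*np.sin(y)+s["moment"][1]*np.cos(y),3),s["moment"].round(3),s["finger_gap"],s["finger_force"])
E
python3 m.py
```

```text
9.6 [ 669.8 -209.8  255.9] [-0.73 -0.65 -3.38] lat moment -0.193 [-0.003 -0.198  0.032] 24.63188999989034 59.99883770942688
```

arm_command(
  targets=[
    {"x": 0, "y": 0, "z": 0, "yaw": 0, "hand": -1},
    {"x": 0, "y": 0, "z": 0, "yaw": 0, "hand": -1},
    {"x": 0, "y": 0, "z": 0, "yaw": 0, "hand": -1},
    {"x": 0, "y": 0, "z": 0, "yaw": 0, "hand": -1},
  ],
  newtons=30,
)

```text
clock: 10.0
eef_pos: [670.2, -210.0, 257.8]
eef_rot: [-3.142, 0.0, -0.26]
wrist_force: [0.7, -1.1, -1.9]
finger_gap: 24.9
finger_force: 30.0
```

```bash
python3 m.py
```

```text
10.0 [ 670.2 -210.   257.8] [ 0.7  -1.1  -1.86] lat moment -0.179 [-0.017 -0.18   0.017] 24.912457086703167 29.9994295835495
```

Not turning yet, so I'll loosen in steps.

arm_command(
  targets=[
    {"x": 0, "y": 0, "z": 0, "yaw": 0, "hand": -1},
    {"x": 0, "y": 0, "z": 0, "yaw": 0, "hand": -1},
    {"x": 0, "y": 0, "z": 0, "yaw": 0, "hand": -1},
    {"x": 0, "y": 0, "z": 0, "yaw": 0, "hand": -1},
  ],
  newtons=22,
)

```text
clock: 10.4
eef_pos: [670.2, -209.9, 258.1]
eef_rot: [-3.142, -0.0, -0.26]
wrist_force: [-0.4, 0.9, -2.4]
finger_gap: 25.4
finger_force: 22.0
```

```bash
python3 m.py
```

```text
10.4 [ 670.2 -209.9  258.1] [-0.36  0.89 -2.45] lat moment -0.049 [ 0.027 -0.058 -0.001] 25.413411721697795 21.999576687812805
```

arm_command(
  targets=[
    {"x": 0, "y": 0, "z": 0, "yaw": 0, "hand": -1},
    {"x": 0, "y": 0, "z": 0, "yaw": 0, "hand": -1},
    {"x": 0, "y": 0, "z": 0, "yaw": 0, "hand": -1},
    {"x": 0, "y": 0, "z": 0, "yaw": 0, "hand": -1},
  ],
  newtons=16,
)

```text
clock: 10.8
eef_pos: [670.2, -210.0, 258.0]
eef_rot: [3.142, -0.0, -0.26]
wrist_force: [0.4, -0.5, -2.7]
finger_gap: 25.6
finger_force: 16.0
```

```bash
python3 m.py
```

```text
10.8 [ 670.2 -210.   258. ] [ 0.37 -0.52 -2.7 ] lat moment 0.026 [ 0.051  0.013 -0.031] 25.550178695060765 15.999725461006165
```

arm_command(
  targets=[
    {"x": 0, "y": 0, "z": 0, "yaw": 0, "hand": -1},
    {"x": 0, "y": 0, "z": 0, "yaw": 0, "hand": -1},
    {"x": 0, "y": 0, "z": 0, "yaw": 0, "hand": -1},
    {"x": 0, "y": 0, "z": 0, "yaw": 0, "hand": -1},
    {"x": 0, "y": 0, "z": 0, "yaw": 0, "hand": -1},
    {"x": 0, "y": 0, "z": 0, "yaw": 0, "hand": -1},
  ],
  newtons=10,
)

```text
clock: 11.4
eef_pos: [670.2, -210.0, 258.1]
eef_rot: [3.142, 0.0, -0.26]
wrist_force: [-0.2, -0.6, -3.1]
finger_gap: 25.8
finger_force: 10.0
```

arm_command(
  targets=[
    {"x": 0, "y": 0, "z": 0, "yaw": 0, "hand": -1},
    {"x": 0, "y": 0, "z": 0, "yaw": 0, "hand": -1},
    {"x": 0, "y": 0, "z": 0, "yaw": 0, "hand": -1},
  ],
  newtons=60,
)

```text
clock: 11.7
eef_pos: [670.3, -209.9, 258.0]
eef_rot: [-3.142, 0.0, -0.26]
wrist_force: [0.8, 0.9, -3.0]
finger_gap: 24.9
finger_force: 60.0
```

```bash
python3 m.py
python3 - <<'E'
from h import *
c=get_calibration("scene");T=np.linalg.inv(np.array(c["cam_to_world"]));s=manip.read_state()
im=camera("scene"); h=s["eef_pos"]+[0,0,-60]; p=T[:3,:3]@h+T[:3,3]
uv=cv2.projectPoints(np.array([[p[0],-p[1],-p[2]]]),np.zeros(3),np.zeros(3),np.array(c["K"]),np.array(c["dist_coeffs"]))[0].ravel();print(uv)
x,y=uv.astype(int); k=im[max(y-75,0):y+75,max(x-100,0):x+100]
cv2.imwrite("pics/s5.png",cv2.resize(k,None,fx=4,fy=4)[:,:,::-1])
E
```

```text
11.7 [ 670.3 -209.9  258. ] [ 0.82  0.93 -3.02] lat moment -0.021 [ 0.022 -0.028 -0.013] 24.910704363350764 59.99883234500885
[267.07810679 185.11573482]
```

View pics/s5.png

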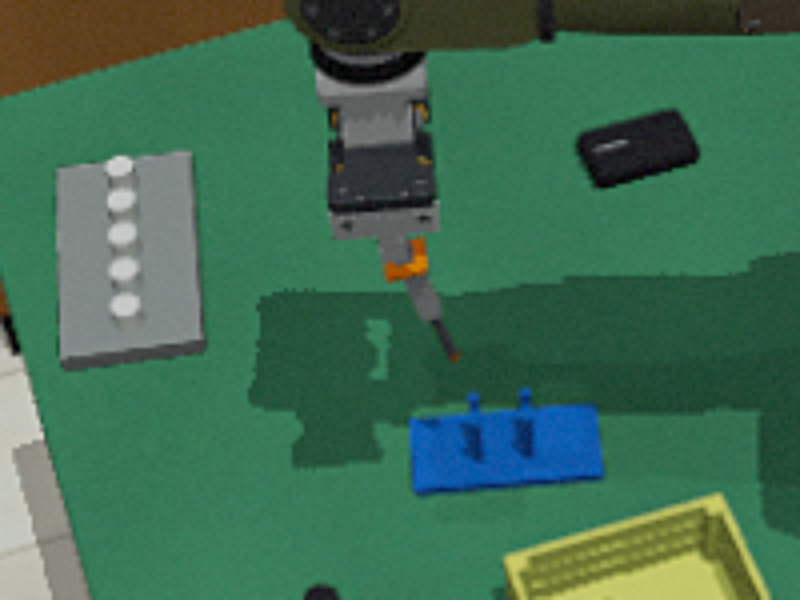

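The scene crop shows the probe still tilted towards -x: flange at crop (406,262), tip at (456,357). I'll work out the angle.

```bash
cat > tilt.py <<'E'
from h import *
def tilt(show=None):
    c=get_calibration("scene");T=np.linalg.inv(np.array(c["cam_to_world"]));s=manip.read_state();im=camera("scene")
    y=s["eef_rot"][2]; ux=np.array([np.cos(y),np.sin(y),0]); n=np.array([-np.sin(y),np.cos(y),0]); hub=s["eef_pos"]-[0,0,19]*np.array(1.)*-1
    def proj(h):
        p=T[:3,:3]@h+T[:3,3]
        return cv2.projectPoints(np.array([[p[0],-p[1],-p[2]]]),np.zeros(3),np.zeros(3),np.array(c["K"]),np.array(c["dist_coeffs"]))[0].ravel()
    u,v=proj(hub-[0,0,75]).astype(int)
    B=blobs(mask(im,(3,110,90),(16,255,255),(u-45,v-45,u+45,v+45)),3)
    for a,b,_ in B:
        o,d=ray(c,b); p=o+d*((hub-o)@n)/(d@n); r=p-hub
        print(a,b,"tilt to tool -x %.3f"%np.arctan2(-r@ux,-r[2]),"dist %.0f"%np.linalg.norm(r))
    print("plumb tip px",proj(hub-[0,0,150]).round(1))
    return im,u,v
if __name__=="__main__": tilt()
E
python3 tilt.py
```

```text
16 [270.9 171.9] tilt to tool -x 0.565 dist 28
26 [267.2 177.5] tilt to tool -x 0.066 dist 46
plumb tip px [269.  200.5]
```

arm_command(
  targets=[
    {"x": 0, "y": 0, "z": 0, "yaw": 0, "hand": -1},
    {"x": 0, "y": 0, "z": 0, "yaw": 0, "hand": -1},
    {"x": 0, "y": 0, "z": 0, "yaw": 0, "hand": -1},
    {"x": 0, "y": 0, "z": 0, "yaw": 0, "hand": -1},
    {"x": 0, "y": 0, "z": 0, "yaw": 0, "hand": -1},
    {"x": 0, "y": 0, "z": 0, "yaw": 0, "hand": -1},
  ],
  newtons=7,
)

```text
clock: 12.4
eef_pos: [670.2, -210.0, 258.0]
eef_rot: [3.142, 0.0, -0.26]
wrist_force: [1.0, 0.1, -2.4]
finger_gap: 26.1
finger_force: 7.0
```

Run:
```python
import re
t=open("tilt.py").read()
t=t.replace("    print(\"plumb","    for a,b,_ in blobs(mask(im,(0,0,0),(80,255,255),(u-45,v,u+45,v+45)),99999): pass\n    print(\"plumb")
open("tilt.py","w").write(t)
from tilt import *
im,u,v=tilt(); 
hsv=cv2.cvtColor(im,cv2.COLOR_RGB2HSV)[180:210,255:295]
print("sat");[print(180+i,"".join("%4d"%x for x in r)) for i,r in enumerate(hsv[:,:,1])]
```

```text
49 [267.2 175.9] tilt to tool -x 0.091 dist 40
plumb tip px [269.  200.5]
sat
180  139 131 142 135 144 149 128 122 143 104  84  13  65  63  54  48 122 164 141 139 137 141 143 145 142 142 145 141 145 139 135 144 153 141 148 139 126 144 148 143
181  139 138 138 148 135 147 141 158 157 164 141  71  18  16   9  12  44 119 139 135 137 136 147 154 141 131 137 141 140 143 131 133 141 146 135 135 140 141 132 151
182  145 139 135 134 141 148 141 155 141 145 141  59  19  19  15  10  49 111 139 147 152 141 132 134 144 132 135 137 139 147 153 141 135 129 155 146 143 129 158 142
183  129 170 155 132 168 129 156 126 141 147 157  92   9   9  22   7   3  27 151 149 143 156 150 145 135 150 154 142 148 131 151 143 167 126 152 143 137 146 144 127
184  134 127 131 144 149 160 149 165 138 130 151 118  49   9   3  12  12  15 112 165 135 138 133 163 129 161 156 124 143 119 153 150 154 143 138 153 147 151 182 140
185  155 150 139 141 132 130 146 139 141 137 148 145  41  14   9   9  13  21  88 175 139 126 144 133 155 167 149 129 152 166 120 144 138 138 157 141 153 144 117 139
186  142 144 140 138 155 151 160
[... 3227 characters left out ...]
 142 143 139 156 154 148 138 150 137 173
206  149 138 151 135 130 138 144 147 136 154 164 152 139 132 126 143 144 160 135 153 124 144 137 141 142 139 115 138 128 156 129 123 145 154 166 139 166 131 135 157
207  135 148 132 125 133 147 129 145 139 139 145 147 144 138 129 149 139 163 149 139 142 145 131 148 151 132 148 156 142 132 152 172 156 148 146 147 167 128 151 131
208  159 155 154 144 132 163 142 146 129 152 160 139 153 123 135 145 158 131 130 142 132 147 150 124 134 139 119 193 145 207 208 182 141 121 131 114 154 142 153 168
209  129 146 143 139 116 157 141 171 127 125 140 163 140 168 151 139 151 142 136 123 147 148 155 145 143 138 171 142 143 233 249 217 143 146 168 155 136 136 134 146
```

Tip now at about (275,200) against (269,200.5) when plumb, so the tilt is down to about 0.1 rad. I'll ease the grip a little more, then regrip.

arm_command(
  targets=[
    {"x": 0, "y": 0, "z": 0, "yaw": 0, "hand": -1},
    {"x": 0, "y": 0, "z": 0, "yaw": 0, "hand": -1},
    {"x": 0, "y": 0, "z": 0, "yaw": 0, "hand": -1},
    {"x": 0, "y": 0, "z": 0, "yaw": 0, "hand": -1},
  ],
  newtons=5,
)

```text
clock: 12.85
eef_pos: [670.2, -209.9, 258.0]
eef_rot: [-3.142, 0.0, -0.26]
wrist_force: [-0.8, -1.5, -3.5]
finger_gap: 26.1
finger_force: 5.0
```

arm_command(
  targets=[
    {"x": 0, "y": 0, "z": 0, "yaw": 0, "hand": -1},
    {"x": 0, "y": 0, "z": 0, "yaw": 0, "hand": -1},
    {"x": 0, "y": 0, "z": 0, "yaw": 0, "hand": -1},
  ],
  newtons=60,
)

```text
clock: 13.15
eef_pos: [670.2, -209.9, 258.0]
eef_rot: [3.142, 0.0, -0.26]
wrist_force: [-0.6, 0.3, -2.7]
finger_gap: 24.7
finger_force: 60.0
```

```bash
python3 m.py
python3 - <<'E'
from tilt import *
im,u,v=tilt(); 
h=cv2.cvtColor(im,cv2.COLOR_RGB2HSV)[:,:,1]
for r in (182,185,188,190,193,195,197,199): x=np.arange(255,290); w=x[h[r,255:290]<90]; print(r,w.mean().round(1) if len(w) else None)
E
```

```text
13.15 [ 670.2 -209.9  258. ] [-0.6   0.33 -2.67] lat moment 0.043 [0.078 0.023 0.046] 24.66694849357721 59.998841285705566
48 [267.1 176.1] tilt to tool -x 0.080 dist 40
plumb tip px [269.  200.5]
182 268.5
185 269.5
188 270.5
190 270.5
193 272.5
195 273.0
197 274.0
199 274.0
```

arm_command(
  targets=[
    {"x": 0, "y": 0, "z": 0, "yaw": -0.14, "hand": -1},
    {"x": 0, "y": 0, "z": 0, "yaw": -0.14, "hand": -1},
    {"x": 0, "y": 0, "z": 0, "yaw": -0.14, "hand": -1},
    {"x": 0, "y": 0, "z": 0, "yaw": -0.14, "hand": -1},
    {"x": 0, "y": 0, "z": 0, "yaw": -0.14, "hand": -1},
    {"x": 0, "y": 0, "z": 0, "yaw": -0.14, "hand": -1},
    {"x": 0, "y": 0, "z": 0, "yaw": -0.14, "hand": -1},
    {"x": 0, "y": 0, "z": 0, "yaw": -0.14, "hand": -1},
    {"x": 0, "y": 0, "z": 0, "yaw": -0.14, "hand": -1},
    {"x": 0, "y": 0, "z": 0, "yaw": -0.14, "hand": -1},
  ],
)

```text
clock: 14.2
eef_pos: [670.2, -210.0, 258.1]
eef_rot: [-3.142, 0.0, 1.146]
wrist_force: [-0.5, -0.4, -2.5]
finger_gap: 24.9
finger_force: 60.0
```

arm_command(
  targets=[
    {"x": 0, "y": 0, "z": 0, "yaw": -0.14, "hand": -1},
    {"x": 0, "y": 0, "z": 0, "yaw": -0.14, "hand": -1},
    {"x": 0, "y": 0, "z": 0, "yaw": -0.14, "hand": -1},
    {"x": 0, "y": 0, "z": 0, "yaw": -0.14, "hand": -1},
    {"x": 0, "y": 0, "z": 0, "yaw": -0.14, "hand": -1},
    {"x": 0, "y": 0, "z": 0, "yaw": -0.14, "hand": -1},
    {"x": 0, "y": 0, "z": 0, "yaw": -0.14, "hand": -1},
    {"x": 0, "y": 0, "z": 0, "yaw": -0.14, "hand": -1},
    {"x": 0, "y": 0, "z": 0, "yaw": -0.14, "hand": -1},
    {"x": 0, "y": 0, "z": 0, "yaw": -0.14, "hand": -1},
  ],
)

```text
clock: 15.2
eef_pos: [670.2, -210.0, 258.0]
eef_rot: [3.142, -0.0, 2.546]
wrist_force: [-0.1, -0.1, -2.9]
finger_gap: 24.1
finger_force: 60.0
```

arm_command(
  targets=[
    {"x": 0, "y": 0, "z": 0, "yaw": -0.14, "hand": -1},
    {"x": 0, "y": 0, "z": 0, "yaw": -0.14, "hand": -1},
    {"x": 0, "y": 0, "z": 0, "yaw": -0.14, "hand": -1},
    {"x": 0, "y": 0, "z": 0, "yaw": -0.14, "hand": -1},
    {"x": 0, "y": 0, "z": 0, "yaw": -0.14, "hand": -1},
    {"x": 0, "y": 0, "z": 0, "yaw": -0.045, "hand": -1},
    {"x": 0, "y": 0, "z": 0, "yaw": 0, "hand": -1},
    {"x": 0, "y": 0, "z": 0, "yaw": 0, "hand": -1},
  ],
)

```text
clock: 16.0
eef_pos: [670.2, -210.0, 258.1]
eef_rot: [3.142, -0.0, -3.0]
wrist_force: [0.9, -0.2, -2.2]
finger_gap: 24.6
finger_force: 60.0
```

arm_command(
  targets=[
    {"x": 0.007, "y": 0.03, "z": 0, "yaw": 0, "hand": -1},
    {"x": 0.008, "y": 0.042, "z": 0, "yaw": 0, "hand": -1},
    {"x": 0.008, "y": 0.043, "z": 0, "yaw": 0, "hand": -1},
    {"x": 0.008, "y": 0.043, "z": 0, "yaw": 0, "hand": -1},
    {"x": 0.008, "y": 0.043, "z": 0, "yaw": 0, "hand": -1},
    {"x": 0.008, "y": 0.043, "z": 0, "yaw": 0, "hand": -1},
    {"x": 0.008, "y": 0.043, "z": 0, "yaw": 0, "hand": -1},
    {"x": 0.008, "y": 0.043, "z": 0, "yaw": 0, "hand": -1},
    {"x": 0.008, "y": 0.042, "z": 0, "yaw": 0, "hand": -1},
    {"x": 0.008, "y": 0.03, "z": 0, "yaw": 0, "hand": -1},
  ],
)

```text
clock: 17.0
eef_pos: [533.7, 178.9, 258.3]
eef_rot: [3.141, 0.0, -2.999]
wrist_force: [0.3, -0.9, -2.1]
finger_gap: 24.2
finger_force: 60.0
```

arm_command(
  targets=[
    {"x": 0, "y": 0.01, "z": 0.02, "yaw": 0, "hand": -1},
    {"x": 0, "y": 0, "z": 0.03, "yaw": 0, "hand": -1},
    {"x": 0, "y": 0, "z": 0.02, "yaw": 0, "hand": -1},
    {"x": 0, "y": 0, "z": 0.015, "yaw": 0, "hand": -1},
    {"x": 0, "y": 0, "z": 0, "yaw": 0, "hand": -1},
    {"x": 0, "y": 0, "z": 0, "yaw": 0, "hand": -1},
    {"x": 0, "y": 0, "z": 0, "yaw": 0, "hand": -1},
  ],
)

```text
clock: 17.7
eef_pos: [533.7, 186.6, 174.3]
eef_rot: [3.141, 0.002, -2.999]
wrist_force: [0.6, 0.0, -2.2]
finger_gap: 24.4
finger_force: 60.0
```

Run:
```python
from tilt import *
s=manip.read_state();y=.144;d=s["eef_pos"]-[623.1,199.5,147];print("station",d[0]*np.cos(y)+d[1]*np.sin(y),-d[0]*np.sin(y)+d[1]*np.cos(y),s["eef_pos"][2],s["eef_rot"],s["joints"].round(2))
im,u,v=tilt();print(u,v);k=im[v-75:v+75,u-100:u+100];cv2.imwrite("pics/s6.png",cv2.resize(k,None,fx=4,fy=4)[:,:,::-1])
```

```text
station -90.31529967356369 0.10878680582802502 174.26462349186357 [ 3.14134854e+00  1.74512788e-03 -2.99896096e+00] [ 0.27  0.36  1.52  0.    1.26 -1.44]
50 [362.4 291.2] tilt to tool -x 0.285 dist 33
plumb tip px [362.4 310.2]
364 297
```

View pics/s6.png

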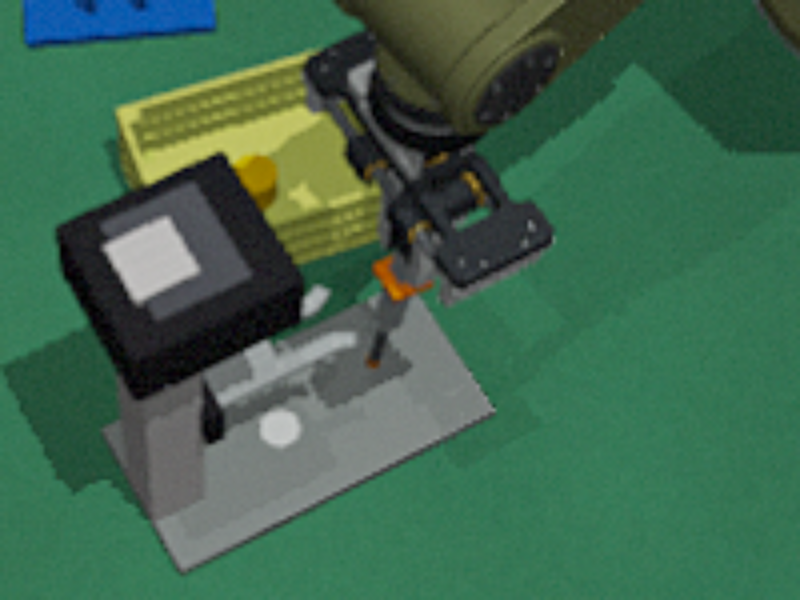

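The puck is in the basket. The probe hangs nearly plumb in front of the fork and lined up with it, tip leaning about 0.1 rad forward. I'll move it in.

arm_command(
  targets=[
    {"x": -0.015, "y": 0, "z": 0, "yaw": 0, "hand": -1},
    {"x": -0.015, "y": 0, "z": 0, "yaw": 0, "hand": -1},
    {"x": -0.01, "y": 0, "z": 0, "yaw": 0, "hand": -1},
    {"x": -0.005, "y": 0, "z": 0, "yaw": 0, "hand": -1},
    {"x": -0.005, "y": 0, "z": 0, "yaw": 0, "hand": -1},
    {"x": 0, "y": 0, "z": 0, "yaw": 0, "hand": -1},
    {"x": 0, "y": 0, "z": 0, "yaw": 0, "hand": -1},
  ],
)

```text
clock: 18.45
eef_pos: [582.6, 193.7, 173.2]
eef_rot: [3.142, 0.0, -2.998]
wrist_force: [-0.3, 0.5, -3.0]
finger_gap: 24.7
finger_force: 60.0
```

```bash
python3 m.py
```

```text
18.45 [582.6 193.7 173.2] [-0.34  0.47 -2.97] lat moment 0.122 [ 0.057 -0.115 -0.018] 24.696140000949303 59.99895393848419
```

arm_command(
  targets=[
    {"x": -0.005, "y": 0, "z": 0, "yaw": 0, "hand": -1},
    {"x": -0.005, "y": 0, "z": 0, "yaw": 0, "hand": -1},
    {"x": -0.005, "y": 0, "z": 0, "yaw": 0, "hand": -1},
    {"x": 0, "y": 0, "z": 0, "yaw": 0, "hand": -1},
    {"x": 0, "y": 0, "z": 0, "yaw": 0, "hand": -1},
  ],
)

```text
clock: 18.95
eef_pos: [597.6, 195.8, 172.8]
eef_rot: [-3.142, -0.0, -2.998]
wrist_force: [-0.3, 0.2, -2.4]
finger_gap: 24.7
finger_force: 60.0
```

```bash
python3 m.py
```

```text
18.95 [597.6 195.8 172.8] [-0.35  0.21 -2.45] lat moment 0.115 [ 0.069 -0.106 -0.056] 24.686101248458534 59.998939633369446
```

arm_command(
  targets=[
    {"x": -0.002, "y": 0, "z": 0, "yaw": 0, "hand": -1},
    {"x": 0, "y": 0, "z": 0.002, "yaw": 0, "hand": -1},
    {"x": 0, "y": 0, "z": 0.002, "yaw": 0, "hand": -1},
    {"x": 0, "y": 0, "z": 0, "yaw": 0, "hand": -1},
    {"x": 0, "y": 0, "z": 0, "yaw": 0, "hand": -1},
  ],
)

```text
clock: 19.45
eef_pos: [599.6, 196.1, 169.2]
eef_rot: [3.142, 0.0, -2.998]
wrist_force: [0.7, 0.2, -1.1]
finger_gap: 25.0
finger_force: 60.0
```

arm_command(
  targets=[
    {"x": 0, "y": 0, "z": 0.001, "yaw": 0, "hand": -1},
    {"x": 0, "y": 0, "z": 0, "yaw": 0, "hand": -1},
    {"x": 0, "y": 0, "z": 0, "yaw": 0, "hand": -1},
  ],
)

```text
clock: 19.75
eef_pos: [600.0, 196.2, 168.8]
eef_rot: [3.141, 0.002, -2.998]
wrist_force: [2.6, 0.5, 4.8]
finger_gap: 24.7
finger_force: 60.0
```

arm_command(
  targets=[
    {"x": 0, "y": 0, "z": 0.001, "yaw": 0, "hand": -1},
    {"x": 0, "y": 0, "z": 0, "yaw": 0, "hand": -1},
    {"x": 0, "y": 0, "z": 0, "yaw": 0, "hand": -1},
  ],
)

```text
clock: 20.05
eef_pos: [600.3, 196.2, 168.6]
eef_rot: [3.141, 0.003, -2.998]
wrist_force: [1.9, -0.4, 9.1]
finger_gap: 24.6
finger_force: 60.0
```

Contact with the prongs. I'll loosen so the flange settles flat, then open slightly.

arm_command(
  targets=[
    {"x": 0, "y": 0, "z": 0, "yaw": 0, "hand": -1},
    {"x": 0, "y": 0, "z": 0, "yaw": 0, "hand": -1},
    {"x": 0, "y": 0, "z": 0, "yaw": 0, "hand": -1},
    {"x": 0, "y": 0, "z": 0.001, "yaw": 0, "hand": -1},
    {"x": 0, "y": 0, "z": 0.001, "yaw": 0, "hand": -1},
    {"x": 0, "y": 0, "z": 0, "yaw": 0, "hand": -1},
    {"x": 0, "y": 0, "z": 0, "yaw": 0, "hand": -1},
    {"x": 0, "y": 0, "z": 0, "yaw": 0, "hand": -1},
  ],
  newtons=5,
)

```text
clock: 20.85
eef_pos: [600.3, 196.1, 166.1]
eef_rot: [3.142, 0.003, -2.998]
wrist_force: [2.4, 0.3, 6.9]
finger_gap: 26.1
finger_force: 5.0
```

```bash
python3 m.py
python3 - <<'E'
from tilt import *
im,u,v=tilt();print(u,v);k=im[v-75:v+75,u-100:u+100];cv2.imwrite("pics/s7.png",cv2.resize(k,None,fx=4,fy=4)[:,:,::-1])
E
```

```text
20.85 [600.3 196.1 166.1] [2.39 0.34 6.94] lat moment 0.625 [-0.028 -0.635 -0.026] 26.144299170787907 5.000222101807594
28 [340.1 305.6] tilt to tool -x 0.190 dist 43
plumb tip px [341.4 322.2]
342 309
```

View pics/s7.png

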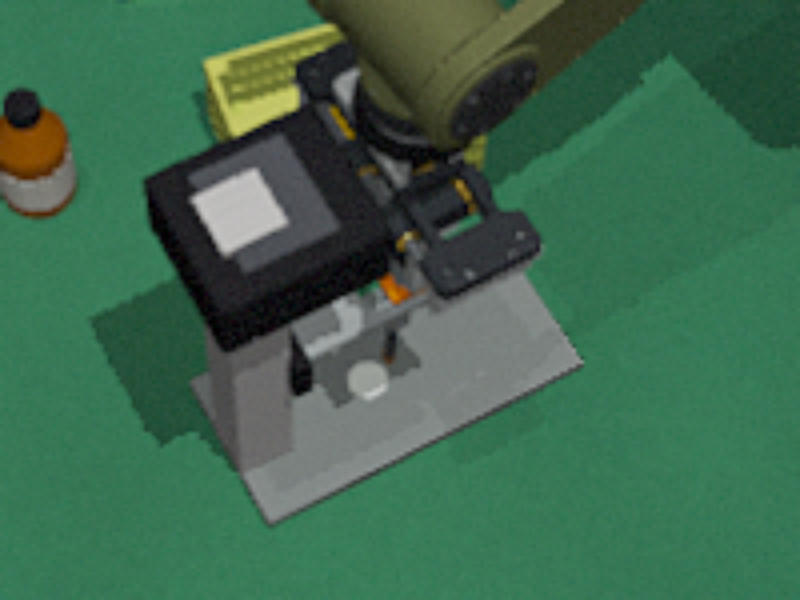

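The flange now rests on the fork and the tip is close to plumb, so I'll open a little.

arm_command(
  targets=[
    {"x": 0, "y": 0, "z": 0, "yaw": 0, "hand": -0.36},
    {"x": 0, "y": 0, "z": 0, "yaw": 0, "hand": -0.36},
    {"x": 0, "y": 0, "z": 0, "yaw": 0, "hand": -0.36},
    {"x": 0, "y": 0, "z": 0, "yaw": 0, "hand": -0.36},
  ],
)

```text
clock: 21.3
eef_pos: [599.4, 196.1, 164.8]
eef_rot: [-3.142, -0.001, -2.998]
wrist_force: [-0.9, -0.9, 0.7]
finger_gap: 29.9
finger_force: 0.0
```

```bash
python3 m.py
```

```text
21.3 [599.4 196.1 164.8] [-0.88 -0.88  0.66] lat moment 0.148 [ 0.069 -0.139  0.063] 29.943433952239943 0.0
```

arm_command(
  targets=[
    {"x": 0, "y": 0, "z": 0, "yaw": 0, "hand": -0.15},
    {"x": 0, "y": 0, "z": 0, "yaw": 0, "hand": -0.15},
    {"x": 0.01, "y": 0, "z": 0, "yaw": 0, "hand": -0.15},
    {"x": 0.02, "y": 0, "z": 0, "yaw": 0, "hand": -0.15},
    {"x": 0.02, "y": 0, "z": 0, "yaw": 0, "hand": -0.15},
    {"x": 0, "y": 0, "z": 0, "yaw": 0, "hand": -1},
    {"x": 0, "y": 0, "z": 0, "yaw": 0, "hand": -1},
    {"x": 0, "y": 0, "z": 0, "yaw": 0, "hand": -1},
    {"x": 0, "y": 0, "z": 0, "yaw": 0, "hand": -1},
    {"x": 0, "y": 0, "z": 0, "yaw": 0, "hand": -1},
  ],
)

```text
clock: 22.3
eef_pos: [550.4, 189.0, 164.8]
eef_rot: [-3.142, -0.0, -2.999]
wrist_force: [-0.1, 0.8, 0.4]
finger_gap: 3.3
finger_force: 0.0
```

```bash
python3 m.py
python3 - <<'E'
from h import *
im=camera("scene"); k=im[250:370,270:430];cv2.imwrite("pics/s8.png",cv2.resize(k,None,fx=5,fy=5)[:,:,::-1])
c=get_calibration("scene");T=np.linalg.inv(np.array(c["cam_to_world"]))
def proj(h):
    p=T[:3,:3]@h+T[:3,3]
    return cv2.projectPoints(np.array([[p[0],-p[1],-p[2]]]),np.zeros(3),np.zeros(3),np.array(c["K"]),np.array(c["dist_coeffs"]))[0].ravel()
y=.144;ux=np.array([np.cos(y),np.sin(y),0]);S=np.array([623.1,199.5,0])
for x in (-24,-5): print(x,"hub",(proj(S+x*ux+[0,0,185])-[270,250])*5,"flange",(proj(S+x*ux+[0,0,150])-[270,250])*5,"tip",(proj(S+x*ux+[0,0,35])-[270,250])*5)
E
```

```text
22.3 [550.4 189.  164.8] [-0.15  0.77  0.37] lat moment 0.152 [ 0.106 -0.138  0.007] 3.265334086293775 0.0
-24 hub [368.78757386 231.89265923] flange [366.1893567  264.03197465] tip [358.36137494 360.27352207]
-5 hub [336.15663899 248.28029356] flange [334.26375809 280.16904937] tip [328.56160538 375.61565628]
```

View pics/s8.png

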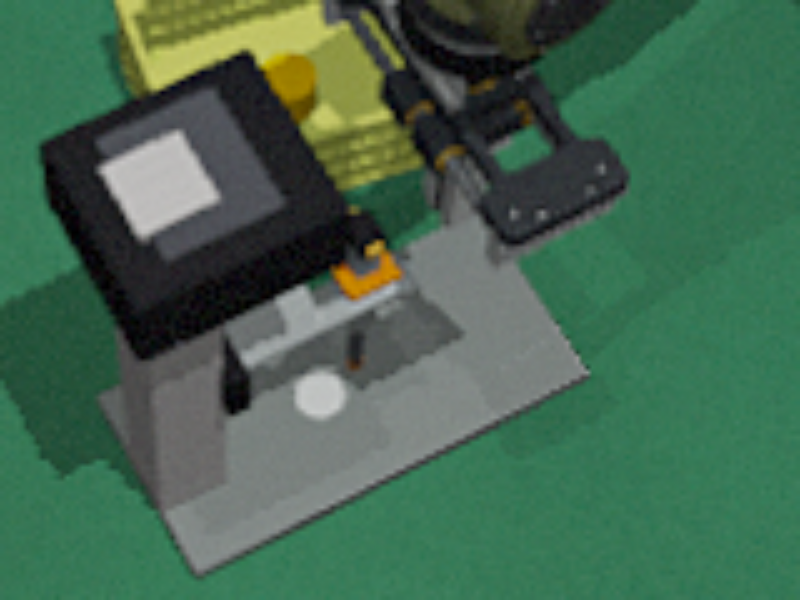

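The probe stands upright on the prongs at about x = -22 mm: flange at (366,270), tip at (355,365), against a predicted (366,264) and (358,360). Now I'll push it in with closed fingers at flange level.

arm_command(
  targets=[
    {"x": 0, "y": 0, "z": 0.015, "yaw": 0, "hand": -1},
    {"x": 0, "y": 0, "z": 0, "yaw": 0, "hand": -1},
    {"x": -0.01, "y": 0, "z": 0, "yaw": 0, "hand": -1},
    {"x": -0.01, "y": 0, "z": 0, "yaw": 0, "hand": -1},
    {"x": -0.004, "y": 0, "z": 0, "yaw": 0, "hand": -1},
    {"x": -0.003, "y": 0, "z": 0, "yaw": 0, "hand": -1},
    {"x": -0.003, "y": 0, "z": 0, "yaw": 0, "hand": -1},
    {"x": 0, "y": 0, "z": 0, "yaw": 0, "hand": -1},
    {"x": 0, "y": 0, "z": 0, "yaw": 0, "hand": -1},
  ],
)

```text
clock: 23.25
eef_pos: [579.7, 193.3, 150.1]
eef_rot: [3.142, 0.0, -2.998]
wrist_force: [-0.2, -0.1, 0.3]
finger_gap: 0.4
finger_force: 0.0
```

```bash
cat > o.py <<'E'
from h import *
import subprocess; exec(open("m.py").read().split("\n",1)[1])
im=camera("scene");c=get_calibration("scene")
y=.144;ux=np.array([np.cos(y),np.sin(y),0]);S=np.array([623.1,199.5,0])
d=s["eef_pos"]-S;print("tool station x",d@ux)
for a,b,r in blobs(mask(im,(3,110,90),(17,255,255),(325,292,365,330)),3):
    p=plane(c,b,152)-S; print(a,b,"flange st x,y %.1f %.1f"%(p@ux,-p[0]*np.sin(y)+p[1]*np.cos(y)), "as tip x,y", (plane(c,b,36)-S)[:2]@ux[:2])
E
python3 o.py
```

```text
23.25 [579.7 193.3 150.1] [-0.16 -0.14  0.25] lat moment 0.155 [ 0.035 -0.151 -0.012] 0.37524852110655993 0.0
tool station x -43.8554381432624
36 [342.9 305.5] flange st x,y -18.7 7.1 as tip x,y -52.68196928369809
```

arm_command(
  targets=[
    {"x": -0.003, "y": 0, "z": 0, "yaw": 0, "hand": -1},
    {"x": -0.003, "y": 0, "z": 0, "yaw": 0, "hand": -1},
    {"x": 0, "y": 0, "z": 0, "yaw": 0, "hand": -1},
    {"x": 0, "y": 0, "z": 0, "yaw": 0, "hand": -1},
  ],
)

```text
clock: 23.7
eef_pos: [585.9, 194.2, 150.0]
eef_rot: [3.142, 0.0, -2.998]
wrist_force: [-0.1, 1.1, 0.0]
finger_gap: 0.7
finger_force: 0.0
```

```bash
python3 o.py
```

```text
23.7 [585.9 194.2 150. ] [-0.08  1.07  0.01] lat moment 0.106 [ 0.032 -0.102 -0.009] 0.7127166464402475 0.0
tool station x -37.60284313352713
39 [340.2 306.4] flange st x,y -11.4 6.0 as tip x,y -44.64366496320029
```

arm_command(
  targets=[
    {"x": -0.003, "y": 0, "z": 0, "yaw": 0, "hand": -1},
    {"x": -0.003, "y": 0, "z": 0, "yaw": 0, "hand": -1},
    {"x": -0.003, "y": 0, "z": 0, "yaw": 0, "hand": -1},
    {"x": 0, "y": 0, "z": 0, "yaw": 0, "hand": -1},
    {"x": 0, "y": 0, "z": 0, "yaw": 0, "hand": -1},
  ],
)

```text
clock: 24.25
eef_pos: [594.8, 195.4, 150.0]
eef_rot: [-3.142, 0.0, -2.998]
wrist_force: [-0.3, -1.1, 0.3]
finger_gap: 0.6
finger_force: 0.0
```

```bash
python3 o.py
```

```text
24.25 [594.8 195.4 150. ] [-0.3  -1.09  0.31] lat moment 0.159 [ 0.095 -0.147  0.002] 0.5800716451587881 0.0
tool station x -28.558020383489918
37 [336.7 308.2] flange st x,y -1.0 6.0 as tip x,y -33.25057347826328
```

arm_command(
  targets=[
    {"x": 0.005, "y": 0, "z": 0, "yaw": 0, "hand": -1},
    {"x": 0.02, "y": 0, "z": 0, "yaw": 0, "hand": -1},
    {"x": 0.03, "y": 0, "z": 0, "yaw": 0, "hand": -1},
    {"x": 0.04, "y": 0, "z": 0, "yaw": 0, "hand": -1},
    {"x": 0.03, "y": 0, "z": -0.03, "yaw": 0, "hand": -1},
    {"x": 0, "y": 0, "z": -0.03, "yaw": 0, "hand": -1},
    {"x": 0, "y": 0, "z": 0, "yaw": 0, "hand": -1},
    {"x": 0, "y": 0, "z": 0, "yaw": 0, "hand": -1},
  ],
)

```text
clock: 25.1
eef_pos: [470.8, 177.6, 210.3]
eef_rot: [3.141, 0.001, -2.998]
wrist_force: [1.1, 0.7, -0.8]
finger_gap: 0.4
finger_force: 0.0
```

```bash
python3 o.py
python3 - <<'E'
from h import *
c=get_calibration("scene");im=camera("scene");y=.144;ux=np.array([np.cos(y),np.sin(y),0]);S=np.array([623.1,199.5,0])
hsv=cv2.cvtColor(im,cv2.COLOR_RGB2HSV)
for a,b,r in blobs(mask(im,(3,100,40),(28,255,255),(315,285,370,340)),2): print(a,b,r)
print("tip pred x=-8:",end="");T=np.linalg.inv(np.array(c["cam_to_world"]))
def proj(h):
    p=T[:3,:3]@h+T[:3,3]
    return cv2.projectPoints(np.array([[p[0],-p[1],-p[2]]]),np.zeros(3),np.zeros(3),np.array(c["K"]),np.array(c["dist_coeffs"]))[0].ravel().round(1)
uy=np.array([-ux[1],ux[0],0])
for x in (-15,-10,-5): print(x,"tip",proj(S+x*ux+[0,0,36]),"flange rear-left corner",proj(S+(x-15)*ux+15*uy+[0,0,147]),"rear-right top",proj(S+(x-15)*ux-15*uy+[0,0,153]))
h=blobs(mask(im,(22,120,100),(34,255,255),(315,250,345,280)),5);print("puck",[(a,b,plane(c,b,25).round()) for a,b,_ in h])
E
```

```text
25.1 [470.8 177.6 210.3] [ 1.09  0.7  -0.76] lat moment 0.179 [ 0.084 -0.168  0.003] 0.392918138454176 0.0
tool station x -153.83069121808194
3 [340. 305.] flange st x,y -13.0 2.2 as tip x,y -46.38143935720693
9 [334.4 306.9] flange st x,y 2.3 -0.1 as tip x,y -29.678503470200905
7 [334.4 310.9] flange st x,y 8.0 9.8 as tip x,y -23.421106189986347
72 [337.2 307.1] [330, 301, 14, 12]
tip pred x=-8:-15 tip [338.9 323.4] flange rear-left corner [348.2 306.9] rear-right top [342.3 296.8]
-10 tip [337.3 324.2] flange rear-left corner [346.5 307.7] rear-right top [340.7 297.6]
-5 tip [335.7 325. ] flange rear-left corner [344.8 308.6] rear-right top [339.  298.4]
puck [(632, array([332.4, 262.1]), array([549.,   0.,  25.]))]
```

Run:
```python
from h import *
im=camera("scene");g=im.astype(int)
for r in range(300,330): print(r," ".join("%3d"%v for v in im[r,326:348].astype(int).mean(1)),"|"," ".join("%3d"%v for v in (g[r,326:348,0]-g[r,326:348,2])))
```

```text
300   0   0   2   6   5  21  16   9   9   1  20  11   9  10   0  85  92  74  78  84  72  90 |   1  -2  -8   3 -17   1   2  -9   7   2  -9   0 -11 -15   0  -5  -4 -19 -38 -30 -34 -20
301  22  20  16  17  13  15   7   9  24  12  12  14   1  83  58  39  74  86  75  80 105 122 |  -6 -12   3   4  -3  -7  -9   0  -8   3   3   1  -3  84  69 -24 -33 -34 -29 -25  -7  -2
302   2   3  16   7  13  22  20  10  12  19  14   4  51 108 102  74  65  89 104 115 129 135 |   6   2 -12 -15   1   7  -2  14   4   0   1 -12  48 116 126  35 -48 -29  -9  -6  -4  -3
303  18   5  26   1   6  10  10   5   8  18   3   4  76 101 104 101 110 125 131 135 131 133 |   3 -10  -4   1   0   2 -14  -4   4  -2  -7   1  93 108 160 134  11 -16  -7  -2  -5  -4
304  14  16  16  18  16   0   6   7  18  34  38  34  78  90 106 104 134 134 132 129 128 132 |  -4  -5  -1   4  -2   0 -18 -16  -6  -1  -5  -6  58  35 115 190  73  -1 -12  -6  -6  -6
305  11   2  11  24   4   2  24  54  65  60  65  63  78  86 108 105 108 123 132 143 149 154 |  -9  -3   1  -6 -12  -8  40  62  19 -10  -5  -7  -1 -31  81 196 196  38 -23  -9  -8  -8
306   4 
[... 3659 characters left out ...]
 154 148 124 106 173 196 156 117 124 127 124 120 125 126 122 123 |  -1  -9  -2  -1  -3   0  -1   3   8  31   9  -4  -3  -4  -5  -6  -6  -5  -6  -4  -7  -4
327 120 124 131 181 199 193 166 147 144 172 198 202 165 124 121 124 124 122 126 122 126 123 |  -2  -2  -2  -4  -2  -1  -2  -4   0   3  -3  -5   0  -5  -1  -5  -4  -4  -6  -5  -9  -4
328 127 126 115 177 198 194 189 184 186 194 196 196 183 147 121 125 127 123 122 127 123 125 |  -6  -1  -3  -3  -1  -2   0  -3  -2  -2  -4  -2  -3  -2  -7  -6  -2  -2  -8  -5  -5  -5
329 124 121 127 181 197 192 194 192 194 192 193 196 185 143 123 123 125 122 122 125 124 128 |   0  -3  -1  -2  -1  -2  -2  -1  -1  -3   0  -3  -2  -4  -4  -3  -5  -4  -4  -6  -6  -3
```

The tip is at (335,325), against a predicted (335.7,325.0) for an upright probe at x = -5 mm. The flange agrees, the puck is inside the basket and the robot is clear.

```bash
python3 -c "
from cell import manip
print(manip.sign_off())"
```

```text
the job is handed in; nothing more can be done
None
```

I handed the job in at about 25 s of the 72 s allowed: my last measurements put the probe upright in the fork about 5 mm short of the seat and released, with the puck in the basket. The gripper could not be leaned back, so I hung the probe upright and pushed it in at flange level; sign-off gave no verdict.

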